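# Brake the blue spool on the let-off stand

### The arm

A 6-joint arm with a two-finger parallel gripper is mounted at the origin on the work surface. World frame = base frame: x ahead of the robot, y to its left, z up, the work surface at z = 0. Lengths are in mm, angles in rad, forces in N, time in s.
With the tool pointing down it reaches from about 275 to 750 mm from the base axis. Payload 10.2 kg.
Tool frame: the origin (TCP) lies midway between the tips of the shut fingers; the grasp point (between the pads) lies 19 mm behind it (ctrl.grasp_offset is the distance from the TCP to the grasp point, in mm); z points along the fingers, y is the line along which they close (so a half turn about z gives the same grasp; the last joint's range is limited). The gripper opens to 85 mm and grips with 20 to 120 N. Pads are 22 mm wide; open, the fingers measure 114 mm over their backs; the gripper's body (76 mm by 85 mm) begins 54 mm behind the grasp point. The pads swing forward as they close: fully open they stand 13 mm farther back than shut.
Start: joints at [-1.429, 0.313, 1.498, -0, 1.331, -0.223], TCP at [187.288, -490.463, 231.294] pointing down, gripper open.
Joint ranges: [-2.94, 2.94], [-0.97, 2.17], [0.19, 2.56], [-1.23, 4.37], [0.02, 3.11], [-2.88, 2.88]. Speed limits (rad/s): [2.39, 2.39, 3.01, 3.14, 3.14, 3.14].

### API

Orientations are given as a unit quaternion [w, x, y, z].
In Python, from rig import ctrl, viewer, models gives the robot as it stands. The module is installed in compiled form; this text tells all that it offers.
- The arm moves only by the shell command python3 -m pendant 'ROWS' [OPENING] [FORCE]. ROWS is text: rows parted by semicolons, each of 4 numbers parted by spaces: the shift along the tool's x, y, z in m, then the turn about the tool's z in rad. In form: x y z yaw; .... A call has 1 to 10 rows; each row shifts and turns the commanded pose from where the row before left it, along the tool's axes as they then stand; what a row does not reach is not made up. A row lasts 1/8 s, in which the tool goes at most 62.5 mm and 10.7 degrees, less where a joint would pass 70% of its speed; a pose out of reach is approached as far as the arm can. A call is refused whole if a number of a shift passes 0.0625 or a number of a turn 0.188, either way. A call with a gripper value outside its range is refused whole. OPENING is the opening, from 0 (shut) to 1 (fully open), set as the call begins (- or left out, the last holds). The fingers move at their own pace and stop on an object; FORCE is the grip in N (left out, the last holds). Time passes only in rows, so rows that do not move let the fingers close. It gives the time, the measured TCP pose, the force, the opening and the grip force at its end, in the units of the state.
- ctrl.sense(): the state, without advancing time (a new reading comes with each control period).
- viewer.capture(name): name is "side" or "top"; returns a dict with "color" (384x512x3 uint8, red, green, blue), "vertical_fov" (degrees; the focal length in pixels is half the picture's height over the tangent of half this angle, whatever the lens; pixels are square), "cx", "cy" (the principal point, pixels), "pose" (4x4, takes a point from camera to world coordinates). Camera axes: x right, y down, z forward; pixel columns grow to the right and rows downward; lengths in mm; the calibration is good to about 2 mm. A picture is of the moment at which its call begins. There is no depth.
- ctrl.finish_job(): hands the job in; it is judged then, once.
Trained networks look in the newest picture that a camera, given by its name, has taken for a name from the list of things; names that differ only in an ending like _2 or _b are one class to them, and where a whole thing is asked for, a point or a joint stands for the part that bears it (a point fixed in the world has none). Each returns a list of dicts, best first, with "p" (0 to 1); they miss things now and then, are a little off and sometimes report something else, mostly with a low value. They report only what shows in the picture. A call takes as long as a camera call. They do not tell look-alikes from the thing itself.
- models.boxes_of(camera, query): "at" ([x, y, z] in mm, in world coordinates, good to about 4 mm: the middle of the surface that is visible of it).
The state is a dict: "time_s": time; "joints": joint angles; "dq": joint speeds; "tau": joint torques, N m; "eef_pos": TCP position; "ee_rot": TCP orientation; "force": force on the tool from outside, world axes, zero at the start; "wrist_torque": the same for the moment, N m; "grip_width": opening from 0.0 (shut) to 1.0 (fully open); "grip_force": force on a finger pad.
Only numpy, scipy, OpenCV 4.12 (cv2) and the standard library are available. Lean on these libraries where they do the work, as an engineer would, in place of code of your own. Each camera call takes 0.05 s, during which the arm holds its last target. There are 200 camera calls.

### The job

Fit the blue spool on the spindle of the let-off stand so that it sits fully down, then wind the red ratchet knob clockwise until you feel the brake pad come to bear on the spool, and give it two more clicks, no further. Let go so that the pawl holds the brake on; do not squash the spool, and leave the other two spools, the scissors and the shuttle where they are.

Things in the scene. Friction and masses are not known exactly. Their poses are not given: they have to be found in the camera images.
- spool_blue: Blue thread spool, loose, upright in a white card tray (walls 22 mm high) in a row with a green and a gold one of the same shape, about 84 mm apart, in any order. 78 mm tall, 0.11 to 0.22 kg; wooden flanges 52 mm across (lower 9 mm, upper 8 mm thick), wound blue part 42 mm across, 13 mm bore right through. Origin: centre of its underside; z up the bore.
- stand: Let-off stand, fixed on the bench: green plate 130 x 200 x 10 mm that carries, one above the other on one upright axis, the brake arm, a steel ratchet wheel (70 mm across, 32 to 40 mm above the bench) and the red knob, and beside them the spindle. Origin: on the bench under the knob's axis; z up; its -y axis points to the spindle.
- spindle_seat (a point): Centre of the round seat (44 mm across, 16 mm above the bench) on which the spool comes to stand, at the foot of the upright spindle pin: 10 mm diameter, tapered over its top 8 mm, tip 90 mm above this point. z up. The pin is bolted in a slot 91 to 99 mm from the knob's axis.
- knob_grip (a point): Point on the vertical axis of the knob at the height to grip, 70 mm above the bench. The knob is a red upright bar 46 mm long (along this point's x), 14 mm thick (along y), its top 14 mm above this point; below, a round black foot (38 mm across) has its top 24 mm under this point.
- knob (a joint): Angle of knob and ratchet wheel, rad, growing clockwise from above; no turning back. 24 teeth: the pawl clicks in, with a jerk, just before each multiple of 0.262 rad (15 degrees): wind 0.05 rad past, let go, and the loaded wheel springs back onto the tooth (0.03 rad short of the multiple). Free turning takes 0.03 N m; at the pad's touch this steps to about 0.15, then grows 0.16 N m a tooth.
- pawl (a joint): Angle of the sprung brass pawl, rad: 0 = fully down at the root of a tooth, about 0.09 = on a tooth's crest.
- spool_green: Green thread spool, to be left alone; same shape as the blue one. Origin: centre of its underside.
- spool_gold: Gold thread spool, to be left alone; same shape as the blue one. Origin: centre of its underside.
- scissors: Scissors with orange grips lying on the bench, 150 mm long, 9 mm high; to be left alone. Origin: on the bench at the pivot; x towards the points.
- shuttle: Wooden weaving shuttle lying on the bench, 200 x 34 mm, 30 mm high; to be left alone. Origin: under its middle; x along it.
- brake_axis (a point): Point on the knob's axis at brake arm height (axes as stand). The arm, 106 mm long, 15 to 27 mm above the bench, grey felt pad on its end, points roughly to +x and swings clockwise with the knob until the pad meets the spool's lower flange. It is clamped on the shaft at an angle that differs by up to 29 degrees either way and is not measured: the touch comes 0.3 to 1.7 rad from the start.
- pawl_post (a point): Top of the pawl's pivot post, 46 mm above the bench; the brass pawl reaches from it to the wheel's rim and has a 29 mm tail on the other side.
- eyelet (a point): Top of a white thread eyelet on a thin steel post at the plate's corner, 74 mm above the bench.
Mind the look-alikes: they are no part of the job. What is shaped like the spool_blue but pink is not meant.

How it is judged:
By the outcome, as a careful person would: the job done as asked, in the order asked, and still so for the second after the job is handed in, with the robot touching nothing.
It also fails if it takes over 72 s, if anything falls off the work surface, if the arm or the gripper's body presses on something with over 40 N, if the wrist force passes 120 N, or if a joint passes its speed limit or range.

## Working session

There is one attempt and no reset: what is moved stays moved. The work goes in short steps, Python scripts to look and compute and a shell command to move; the robot and the scene stay as the last step left them, time stands still between calls to the robot, and variables do not carry over. Pictures are saved under pics/ and viewed, at most 10 in all, crops included, and the job is handed in when it is done.

```bash
mkdir -p pics
cat > h.py <<'E'
from rig import ctrl, viewer, models
import numpy as np, cv2
def snap(cam,name=None):
    c=viewer.capture(cam)
    if name: cv2.imwrite(f'pics/{name}.png',c['color'][:,:,::-1])
    return c
def f(c): return c['color'].shape[0]/2/np.tan(np.radians(c['vertical_fov'])/2)
def pix(c,p):
    T=np.linalg.inv(c['pose']); q=T[:3,:3]@np.array(p,float)+T[:3,3]
    return np.array([c['cx']+f(c)*q[0]/q[2], c['cy']+f(c)*q[1]/q[2]])
def at_z(c,u,v,z):
    d=c['pose'][:3,:3]@np.array([(u-c['cx'])/f(c),(v-c['cy'])/f(c),1]); o=c['pose'][:3,3]
    return o+d*(z-o[2])/d[2]
E
python3 - <<'E'
from h import *
s=ctrl.sense(); print(s)
cs={k:snap(k,k+'0') for k in('top','side')}
for k,c in cs.items():
    print(k,c['pose'][:3,3].round(),c['vertical_fov'],c['cx'],c['cy'],c['pose'][:3,:3].round(2).tolist())
    for q in ['spool_blue','spool_green','spool_gold','stand','spindle_seat','knob_grip','knob','pawl','scissors','shuttle','brake_axis','pawl_post','eyelet']:
        for r in models.boxes_of(k,q)[:3]: print(q,round(r['p'],2),np.round(r['at']),pix(c,r['at']).round())
E
python3 -c "
import cv2,numpy as np
"
```

```text
{'time_s': 0.0, 'joints': array([-1.42942457e+00,  3.13428294e-01,  1.49846744e+00, -4.46361746e-05,
        1.33103106e+00, -2.23389032e-01]), 'dq': array([-0.00142012,  0.00123265, -0.00151027,  0.00015702, -0.00012019,
        0.0005746 ]), 'tau': array([ 1.52489891e-03, -4.12260354e+01, -2.59741884e+01, -2.79255062e-05,
        4.15186136e-03,  7.76182745e-07]), 'eef_pos': array([ 187.22411642, -490.18259147,  230.73476741]), 'ee_rot': array([-6.67401655e-04,  9.83413562e-01,  1.81376185e-01,  5.69023709e-06]), 'force': array([ 0.37445651, -0.0677446 ,  0.68558192]), 'wrist_torque': array([-0.0577155 , -0.02903418, -0.00573996]), 'grip_force': 0.0, 'grip_width': 1.0017890006639767}
top [345. -37. 935.] 55.660535593416164 256.35995141544305 195.804374244256 [[-0.06, -0.97, 0.22], [-1.0, 0.06, -0.02], [0.0, -0.22, -0.98]]
spool_blue 0.9 [493. 155.  82.] [170. 218.]
spool_blue 0.83 [615. 144.  75.] [175. 170.]
spool_blue 0.77 [391.  24.  78.] [228. 258.]
spool_green 0.56 [474. 234.  83.] [137. 229.]
spool_gold 0.73 [559. -51.  40.] [255. 190.]
spool_gold 0.62 [458. 314.  78.] [103. 
[... 851 characters left out ...]
 244.]
spool_blue 0.7 [336. 273.  76.] [229. 306.]
spool_green 0.82 [466. 251.  71.] [185. 272.]
spool_green 0.44 [530.  -4.  43.] [228. 202.]
spool_gold 0.58 [441. 330.  76.] [170. 303.]
stand 0.94 [545. -51.  14.] [234. 197.]
spindle_seat 0.73 [ 574. -144.   17.] [243. 174.]
knob_grip 0.86 [555. -42.  40.] [228. 191.]
knob_grip 0.38 [547. -51.  14.] [233. 197.]
knob 0.82 [554. -44.  43.] [229. 190.]
pawl 0.58 [527.  -4.  40.] [229. 203.]
shuttle 0.77 [ 498. -416.   25.] [310. 134.]
brake_axis 0.83 [548. -52.   7.] [233. 198.]
pawl_post 0.76 [549. -45.  14.] [231. 198.]
eyelet 0.77 [546. -49.  12.] [233. 198.]
eyelet 0.51 [467. 254.  71.] [184. 273.]
eyelet 0.41 [528.  -3.  43.] [228. 202.]
```

View pics/top0.png

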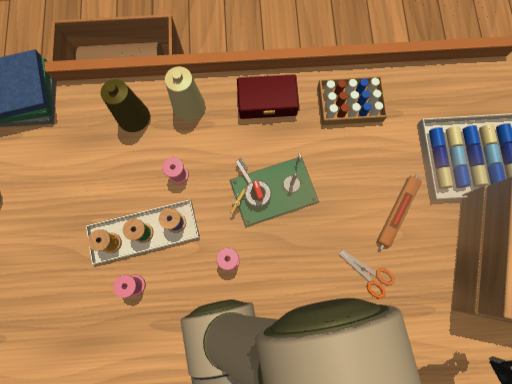

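View pics/side0.png

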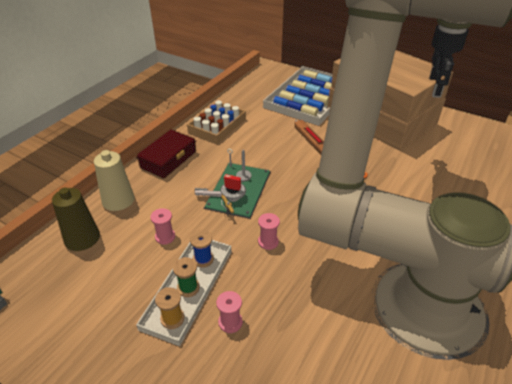

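The top view shows the tray spools in order: blue at (170,218), green at (137,229) and gold at (103,238). The pink look-alikes are at (175,170), (228,258) and (128,286). The stand is near (272,190), with the knob at (258,191) and the seat at (291,184). My choice is the tray spool at top (170,218), side (202,244). I'll check it in a close crop.

Run:
```python
import cv2,numpy as np
t=cv2.imread('pics/top0.png'); s=cv2.imread('pics/side0.png')
a=cv2.resize(t[145:235,155:325],(800,424),interpolation=cv2.INTER_CUBIC)[:, :]
a=cv2.resize(t[150:230,150:320],None,fx=3.7,fy=3.7,interpolation=cv2.INTER_CUBIC)
b=cv2.resize(s[140:270,170:290],None,fx=2.3,fy=2.3,interpolation=cv2.INTER_CUBIC)
W=max(a.shape[1],b.shape[1]); p=lambda i:np.pad(i,((0,0),(0,W-i.shape[1]),(0,0)))
o=np.vstack([p(a),p(b)]); print(o.shape); cv2.imwrite('pics/crop1.png',o)
```

```text
(595, 629, 3)
```

View pics/crop1.png

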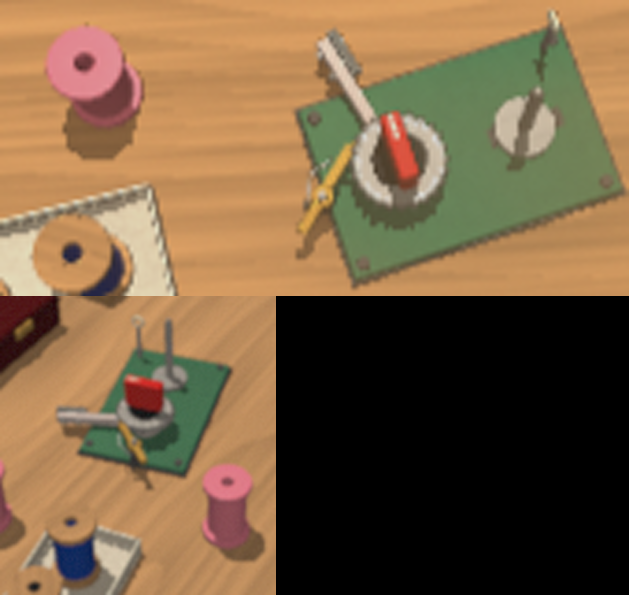

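Blue thread is visible under the wooden flange at crop (72,253), so the choice is confirmed. The pin tip is near crop (537,92) in the top view and (168,322) in the side view. The knob bar and brake arm are clear, with the arm pointing up and to the left.

```bash
cat >> h.py <<'E'
def tri(ca,ua,cb,ub):
    A=np.zeros((3,3));b=np.zeros(3);os=[]
    for c,u in((ca,ua),(cb,ub)):
        d=c['pose'][:3,:3]@np.array([(u[0]-c['cx'])/f(c),(u[1]-c['cy'])/f(c),1]);d/=np.linalg.norm(d)
        P=np.eye(3)-np.outer(d,d);A+=P;b+=P@c['pose'][:3,3];os.append((P,c['pose'][:3,3]))
    x=np.linalg.solve(A,b);return x.round(1),[round(np.linalg.norm(P@(x-o)),1) for P,o in os]
E
python3 - <<'E'
from h import *
t=snap('top');s=snap('side')
T=lambda x,y:(x/3.7+150-.36,y/3.7+150-.36)
S=lambda x,y:(x/2.3+170-.3,(y-296)/2.3+140-.3)
for n,a,b in [('spool bore top',T(72,253),S(70,522)),('pin tip',T(537,91),S(168,322)),('seat',T(525,127),S(169,378)),('eyelet',T(553,17),S(138,321)),('knobtop',T(392,128),S(146,380)),('spool flange',T(75,252),S(71,519))]: print(n,tri(t,a,s,b))
print('bore@80',at_z(t,*T(72,253),80),at_z(s,*S(71,521),80))
print('green@80',at_z(t,137-.5,229,80),at_z(t,100,239,80))
print('seat@16',at_z(t,*T(525,127),16),at_z(s,*S(169,378),16))
print('tip@106',at_z(t,*T(537,91),106),at_z(s,*S(168,321),106))
print('knob bar ends@84',at_z(t,*T(389,115),84),at_z(t,*T(407,182),84),at_z(t,*T(392,113),84))
# seat disc & red mask centroid
im=t['color'].astype(int);r=(im[:,:,0]>140)&(im[:,:,1]<70)&(im[:,:,2]<70)
ys,xs=np.nonzero(r); k=(abs(xs-258)<15)&(abs(ys-190)<20); pts=np.c_[xs[k],ys[k]].astype(np.float32); print(cv2.minAreaRect(pts))
(cx,cy),wh,an=cv2.minAreaRect(pts); print(at_z(t,cx,cy,80)); bx=cv2.boxPoints(cv2.minAreaRect(pts)); print([at_z(t,*p,84).round() for p in bx])
E
```

```text
spool bore top (array([494.2, 159. ,  77.4]), [np.float64(0.9), np.float64(0.9)])
pin tip (array([ 576.7, -146.8,   97.6]), [np.float64(1.7), np.float64(1.7)])
seat (array([ 576.3, -147.1,    9.3]), [np.float64(0.8), np.float64(0.8)])
eyelet (array([ 637. , -167.2,   62.7]), [np.float64(2.7), np.float64(2.7)])
knobtop (array([555. , -54.7,  84.6]), [np.float64(8.5), np.float64(8.5)])
spool flange (array([494.5, 156.7,  79.4]), [np.float64(0.8), np.float64(0.8)])
bore@80 [494.55168566 158.83747597  80.        ] [491.69130264 158.96539532  80.        ]
green@80 [473.21836275 235.82481888  80.        ] [455.05824966 320.94704033  80.        ]
seat@16 [ 575.36606731 -146.02230706   16.        ] [ 571.09069306 -140.68338467   16.        ]
tip@106 [ 576.01889684 -145.04320158  106.        ] [ 569.85876244 -139.62237306  106.        ]
knob bar ends@84 [572.02581886 -49.88831161  84.        ] [526.57477244 -58.68549351  84.        ] [573.2519061  -51.93172007  84.        ]
((255.65516662597656, 190.63792419433594), (16.155494689941406, 0.7427812814712524), 68.19859313964844)
[548.23140378 -50.5109848   80.        ]
[array([566., -44.,  84.]), array([567., -45.,  84.]), array([529., -57.,  84.]), array([528., -56.,  84.])]
```

```bash
python3 -m pendant '0.043 -0.041 0 0;0.043 -0.041 0 0;0.043 -0.041 0 0;0.043 -0.041 0 0;0.043 -0.041 0 0;0.043 -0.041 0 0;0.043 -0.041 0 0;0.043 -0.041 0 0;0.043 -0.041 0 0;0.043 -0.041 0 0' 1 40; python3 -m pendant '0.043 -0.041 0 0;0.043 -0.041 0 0;0 0 0 -0.18;0 0 0 -0.18;0 0 0 -0.18;0 0 0 -0.18;0 0 0 -0.18;0 0 0 -0.18;0 0 0 -0.18;0 0 0 -0.18'
cat >> h.py <<'E'
def to(x,y,z=None):
    s=ctrl.sense();p=s['eef_pos'];w,qx,qy,qz=s['ee_rot'];a=2*np.arctan2(qy,qx);a=(a+np.pi)%(2*np.pi)-np.pi;d=np.array([x,y])-p[:2]
    print('t',round(s['time_s'],2),'pos',p.round(1),'a',round(a,3),'dtool x,y,z mm',(d@[np.cos(a),np.sin(a)]).round(1),(d@[np.sin(a),-np.cos(a)]).round(1),None if z is None else round(p[2]-z,1),'q6',s['joints'][5].round(2),'F',s['force'].round(1),'tz',s['wrist_torque'].round(3),'gw',round(s['grip_width'],3),round(s['grip_force'],1))
E
python3 -c "
from h import *
to(493.5,158.5,52)"
```

```text
time_s: 2.75
eef_pos: [443.3, 48.0, 231.6]
ee_rot: [0.0, 0.983, 0.181, 0.0]
force: [0.7, -1.9, -0.7]
grip_width: 0.999
grip_force: 0.0
time_s: 4.0
eef_pos: [493.8, 153.2, 231.3]
ee_rot: [0.0, 0.617, 0.787, 0.0]
force: [0.2, 0.1, 0.4]
grip_width: 0.994
grip_force: 0.0
t 4.0 pos [493.8 153.2 231.3] a 1.811 dtool x,y,z mm 5.2 0.9 179.3 q6 -0.17 F [0.2 0.1 0.4] tz [ 0.002 -0.029 -0.019] gw 0.994 0.0
```

```bash
python3 -m pendant '0.005 0.001 0.04 0;0 0 0.04 0;0 0 0.04 0;0 0 0.03 0;0 0 0.02 0;0 0 0.009 0;0 0 0 0'; python3 -m pendant '0 0 0 0;0 0 0 0;0 0 0 0;0 0 0 0;0 0 0 0;0 0 0 0;0 0 0 0;0 0 0 0' 0 40
python3 - <<'E'
from h import *
to(493.5,158.5,52)
a=snap('side'); b=snap('top')
o=np.hstack([cv2.resize(a['color'][190:330,130:270],(400,400)),cv2.resize(b['color'][170:270,90:190],(400,400))])
cv2.imwrite('pics/grasp.png',o[:,:,::-1])
E
```

```text
time_s: 4.88
eef_pos: [493.7, 158.3, 52.3]
ee_rot: [-0.0, 0.62, 0.785, -0.0]
force: [-0.1, 0.2, 0.5]
grip_width: 1.0
grip_force: 0.0
time_s: 5.88
eef_pos: [494.0, 158.4, 53.4]
ee_rot: [0.001, 0.62, 0.785, 0.0]
force: [-2.0, -0.5, 7.0]
grip_width: 0.601
grip_force: 41.1
t 5.88 pos [494.  158.4  53.4] a 1.805 dtool x,y,z mm 0.2 -0.4 1.4 q6 -0.15 F [-2.  -0.5  7. ] tz [-0.071  0.308 -0.067] gw 0.601 41.1
```

View pics/grasp.png

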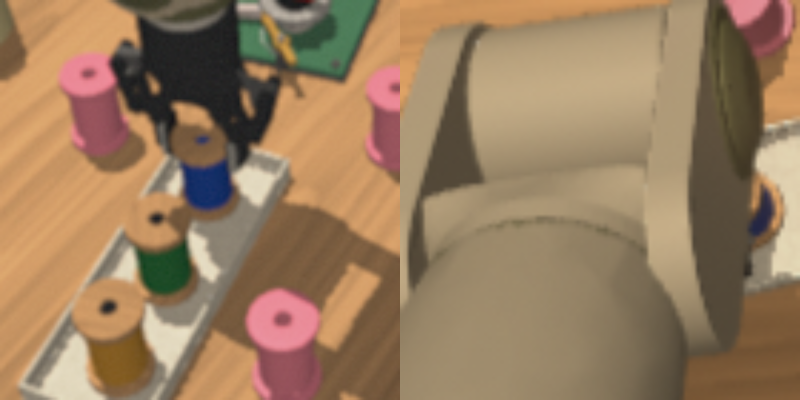

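The crop shows the gripper holding the blue spool by its upper flange at (205,140), with green and gold undisturbed. The opening of 0.601, about 51 mm, matches the 52 mm flange. Next I'll lift, then refine the seat position from the saved first pictures.

```bash
python3 -m pendant '0 0 -0.02 0;0 0 -0.04 0;0 0 -0.04 0;0 0 -0.04 0;0 0 0 0;0 0 0 0'
python3 - <<'E'
from h import *
from scipy.optimize import minimize
to(574,-144,190)
cs={k:snap(k) for k in('top','side')}
im={k:cv2.imread(f'pics/{k}0.png')[:,:,::-1].astype(float) for k in cs}
# seat: non-green (bright grey) hull
for k,(u,v,R) in {'top':(291,184,11),'side':(243,175,10)}.items():
    I=im[k]; g=(I.max(2)-I.min(2)<28)&(I.mean(2)>95)
    m=np.zeros(g.shape,np.uint8); m[int(v-R):int(v+R)+1,int(u-R-3):int(u+R+4)]=g[int(v-R):int(v+R)+1,int(u-R-3):int(u+R+4)]
    n,l,st,ce=cv2.connectedComponentsWithStats(m); i=1+np.argmax(st[1:,4]); print(k,st[i],ce[i].round(1))
    print('\n'.join(''.join('#' if l[y,x]==i else '.' for x in range(int(u-R-3),int(u+R+4))) for y in range(int(v-R),int(v+R)+1)))
E
```

```text
time_s: 6.72
eef_pos: [493.0, 158.3, 191.3]
ee_rot: [-0.001, 0.62, 0.785, -0.001]
force: [0.3, -0.4, -1.9]
grip_width: 0.601
grip_force: 42.5
t 6.72 pos [493.  158.3 191.3] a 1.805 dtool x,y,z mm -312.8 8.7 1.3 q6 -0.15 F [ 0.3 -0.4 -1.9] tz [ 0.059 -0.001  0.013] gw 0.601 42.5
top [291 176   2   1   2] [291.5 176. ]
.............................
.............................
.............................
..............##.............
.............................
.............................
.............................
.............................
.............................
.............................
.............................
.............................
.............................
.............................
.............................
.............................
.............................
.............................
.............................
.............................
.............................
.............................
.............................
side [235 170  17  11 109] [243.8 174.3]
...........................
...........................
...........................
...........................
...........................
.........####..####........
........#####.######.......
.......######.#######......
......#######..#######.....
......#######..#######.....
.....#########.#######.....
..........#####..#####.....
............####..###......
............######.........
............######.........
...........####............
...........................
...........................
...........................
...........................
...........................
```

Run:
```python
from h import *
cs={k:snap(k) for k in('top','side')}
im={k:cv2.imread(f'pics/{k}0.png')[:,:,::-1].astype(float) for k in cs}
print(im['top'][184,280:303].astype(int).tolist())
th=np.linspace(0,2*np.pi,60)
def mask(k,x,y,z,r,s=8):
    c=cs[k]; P=np.array([pix(c,(x+r*np.cos(t),y+r*np.sin(t),z)) for t in th])
    M=np.zeros((384,512),np.uint8); cv2.fillPoly(M,[np.round(P*16).astype(np.int32)],1,cv2.LINE_8,4); return M>0
for k,(x0,y0) in {'top':(575,-146),'side':(572,-141)}.items():
    I=im[k]; g=I[:,:,0]>0.8*I[:,:,1]   # not plate green
    g&=I.mean(2)>110
    lum=np.where(g,1.,-1.)
    sc=[]
    for dx in np.arange(-9,9.1,.75):
        for dy in np.arange(-9,9.1,.75):
            M=mask(k,x0+dx,y0+dy,16,22); B=mask(k,x0+dx,y0+dy,16,27)&~M
            sc.append((g[M].mean()-g[B].mean(),x0+dx,y0+dy))
    sc=np.array(sc); b=sc[sc[:,0]>sc[:,0].max()-.03]; print(k,sc[:,0].max().round(2),b[:,1:].mean(0).round(1),b[:,1:].std(0).round(1),len(b))
```

```text
[[105, 129, 88], [107, 129, 88], [110, 119, 86], [123, 114, 93], [201, 186, 164], [202, 186, 164], [202, 187, 164], [202, 187, 164], [202, 186, 163], [193, 178, 156], [111, 96, 76], [108, 93, 73], [109, 94, 74], [126, 113, 92], [194, 179, 157], [202, 186, 163], [201, 185, 162], [200, 184, 161], [199, 184, 160], [190, 175, 152], [118, 116, 86], [116, 124, 88], [113, 127, 87]]
top 0.71 [ 576. -145.] [0.4 0.4] 3
side 0.68 [ 573.6 -144.7] [1. 1.] 22
```

```bash
python3 -m pendant '-0.03 0.001 0 0;-0.045 0.001 0 0;-0.045 0.001 0 0;-0.045 0.001 0 0;-0.045 0.001 0 0;-0.045 0.001 0 0;-0.03 0.001 0 0;-0.02 0 0 0;0 0 0 0;0 0 0 0'; python3 -c "
from h import *
to(575.7,-145,180)"
```

```text
time_s: 8.18
eef_pos: [571.0, -135.8, 192.1]
ee_rot: [-0.0, 0.619, 0.785, 0.0]
force: [0.6, 1.6, -3.0]
grip_width: 0.603
grip_force: 42.5
t 8.18 pos [ 571.  -135.8  192.1] a 1.806 dtool x,y,z mm -10.1 2.4 12.1 q6 -0.67 F [ 0.6  1.6 -3. ] tz [ 0.012 -0.056 -0.033] gw 0.603 42.5
```

```bash
python3 -m pendant '-0.01 0.0025 0.01 0;0 0 0.018 0;0 0 0 0;0 0 0 0'
python3 - <<'E'
from h import *
to(575.7,-145,163)
a=snap('side'); b=snap('top')
o=np.hstack([cv2.resize(a['color'][110:210,190:290],(400,400),interpolation=2),cv2.resize(b['color'][140:240,240:340],(400,400),interpolation=2)])
cv2.imwrite('pics/over.png',o[:,:,::-1])
print(pix(a,(575.7,-145,106)),pix(a,(575.7,-145,112)))
E
```

```text
time_s: 8.68
eef_pos: [576.2, -145.9, 164.7]
ee_rot: [0.0, 0.62, 0.785, 0.0]
force: [-0.8, -0.2, -1.8]
grip_width: 0.602
grip_force: 42.4
t 8.68 pos [ 576.2 -145.9  164.7] a 1.805 dtool x,y,z mm 0.9 -0.3 1.7 q6 -0.68 F [-0.8 -0.2 -1.8] tz [ 0.044  0.001 -0.024] gw 0.602 42.4
[242.027813   148.89056876] [241.98398946 147.1292625 ]
```

View pics/over.png

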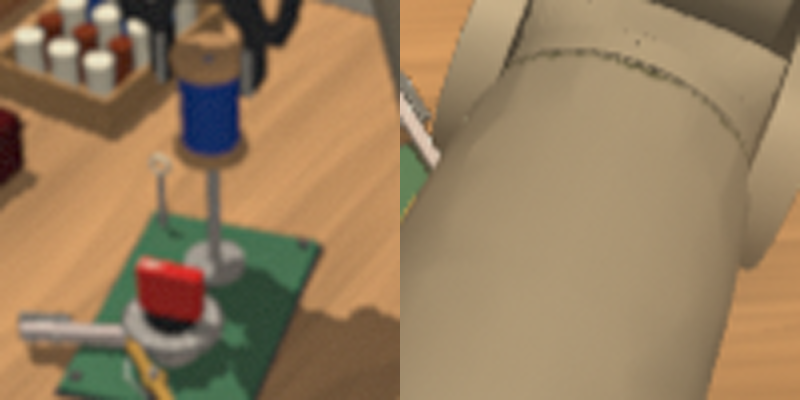

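The spool hangs over the pin. In the crop, the spool axis is at column 210–211 and the pin at 213, so they're about 1 mm apart. The taper should capture that, so I'll lower gently while reading forces.

```bash
python3 -m pendant '0 0 0.005 0;0 0 0.004 0;0 0 0.004 0;0 0 0.004 0;0 0 0 0'; python3 -m pendant '0 0 0.003 0;0 0 0.003 0;0 0 0.003 0;0 0 0 0';python3 -c "
from h import *
to(575.7,-145,67)"
```

```text
time_s: 9.4
eef_pos: [575.8, -145.8, 146.9]
ee_rot: [-0.0, 0.62, 0.785, -0.0]
force: [0.5, 0.3, -1.9]
grip_width: 0.601
grip_force: 42.5
time_s: 9.9
eef_pos: [575.8, -145.8, 138.0]
ee_rot: [-0.0, 0.62, 0.785, -0.0]
force: [-0.1, 0.0, -2.5]
grip_width: 0.6
grip_force: 42.5
t 9.9 pos [ 575.8 -145.8  138. ] a 1.805 dtool x,y,z mm 0.8 0.1 71.0 q6 -0.68 F [-0.1  0.  -2.5] tz [ 0.011  0.007 -0.008] gw 0.6 42.5
```

Underside is about 19 mm below the tip with no contact force, so the pin is in the bore. I'll continue down.

```bash
python3 -m pendant '0 0 0.01 0;0 0 0.01 0;0 0 0.01 0;0 0 0.01 0;0 0 0 0'; python3 -m pendant '0 0 0.01 0;0 0 0.008 0;0 0 0.005 0;0 0 0 0';python3 -c "
from h import *
to(575.7,-145,67)"
```

```text
time_s: 10.52
eef_pos: [575.5, -145.7, 97.3]
ee_rot: [-0.001, 0.62, 0.785, -0.0]
force: [-0.0, 0.5, -0.7]
grip_width: 0.599
grip_force: 42.4
time_s: 11.02
eef_pos: [575.8, -145.8, 74.9]
ee_rot: [-0.0, 0.62, 0.785, -0.0]
force: [0.3, 0.2, -2.1]
grip_width: 0.603
grip_force: 42.5
t 11.03 pos [ 575.8 -145.8   74.9] a 1.805 dtool x,y,z mm 0.8 0.1 7.9 q6 -0.68 F [ 0.3  0.2 -2.1] tz [ 0.039 -0.009  0.005] gw 0.603 42.5
```

```bash
python3 -m pendant '0 0 0.003 0;0 0 0.002 0;0 0 0.001 0;0 0 0 0'; python3 -m pendant '0 0 0.001 0;0 0 0.001 0;0 0 0 0'; python3 -c "
from h import *
to(575.7,-145,67)"
```

```text
time_s: 11.52
eef_pos: [575.9, -145.8, 69.3]
ee_rot: [-0.0, 0.62, 0.785, 0.0]
force: [0.7, 0.3, -2.7]
grip_width: 0.602
grip_force: 42.5
time_s: 11.9
eef_pos: [575.8, -145.8, 67.2]
ee_rot: [-0.0, 0.62, 0.785, -0.0]
force: [-0.3, 0.1, -1.2]
grip_width: 0.599
grip_force: 42.5
t 11.9 pos [ 575.8 -145.8   67.2] a 1.805 dtool x,y,z mm 0.9 0.1 0.2 q6 -0.68 F [-0.3  0.1 -1.2] tz [0.048 0.039 0.022] gw 0.599 42.5
```

```bash
python3 -m pendant '0 0 0.001 0;0 0 0 0'; python3 -m pendant '0 0 0.001 0;0 0 0 0'
```

```text
time_s: 12.15
eef_pos: [576.0, -145.9, 66.5]
ee_rot: [0.0, 0.62, 0.785, 0.0]
force: [-0.5, 0.4, -0.1]
grip_width: 0.599
grip_force: 42.5
time_s: 12.4
eef_pos: [576.1, -146.0, 66.4]
ee_rot: [0.0, 0.62, 0.785, -0.0]
force: [-4.2, 1.0, 8.7]
grip_width: 0.607
grip_force: 43.3
```

Contact is felt at 8.7 N, with TCP 66.4 mm in line with the seat height. I'll release and rise, and refine the knob position from the saved pictures.

```bash
python3 -m pendant '0 0 -0.001 0;0 0 0 0;0 0 0 0;0 0 0 0' 0.85; python3 -m pendant '0 0 -0.01 0;0 0 -0.03 0;0 0 -0.04 0;0 0 -0.04 0;0 0 0 0'
python3 - <<'E'
from h import *
to(550,-50,150)
cs={k:snap(k) for k in('top','side')}
im={k:cv2.imread(f'pics/{k}0.png')[:,:,::-1].astype(float) for k in cs}
th=np.linspace(0,2*np.pi,60)
def mask(k,x,y,z,r):
    P=np.array([pix(cs[k],(x+r*np.cos(t),y+r*np.sin(t),z)) for t in th])
    M=np.zeros((384,512),np.uint8); cv2.fillPoly(M,[np.round(P*16).astype(np.int32)],1,cv2.LINE_8,4); return M>0
for k,(x0,y0) in {'top':(550,-50),'side':(550,-50)}.items():
    I=im[k]; g=(I[:,:,0]>1.0*I[:,:,1])|(I.mean(2)>150); sc=[]
    for dx in np.arange(-12,12.1,.75):
        for dy in np.arange(-12,12.1,.75):
            M=mask(k,x0+dx,y0+dy,40,35); M2=M&~mask(k,x0+dx,y0+dy,40,22); B=mask(k,x0+dx,y0+dy,40,40)&~M
            sc.append((g[M2].mean()-g[B].mean(),x0+dx,y0+dy))
    sc=np.array(sc); b=sc[sc[:,0]>sc[:,0].max()-.03]; print(k,'wheel',sc[:,0].max().round(2),b[:,1:].mean(0).round(1),b[:,1:].std(0).round(1),len(b))
    r=(I[:,:,0]>1.7*I[:,:,1])&(I[:,:,0]>90); n,l,st,ce=cv2.connectedComponentsWithStats(r.astype(np.uint8))
    u=pix(cs[k],(552,-50,80)); i=min([j for j in range(1,n) if st[j,4]>20],key=lambda j:np.hypot(*(ce[j]-u))); print(st[i],ce[i])
    x0_,y0_,w,h=st[i][:4]
    print('\n'.join(' '.join('%3d'%I[y,x,0] if l[y,x]==i else '...' for x in range(x0_,x0_+w)) for y in range(y0_,y0_+h)))
c=snap('side'); cv2.imwrite('pics/seated.png',cv2.resize(c['color'][110:230,180:300],(600,600),interpolation=2)[:,:,::-1])
E
```

```text
time_s: 12.9
eef_pos: [575.9, -145.9, 66.2]
ee_rot: [-0.0, 0.62, 0.785, -0.0]
force: [-0.1, 0.1, 0.7]
grip_width: 0.848
grip_force: 0.0
time_s: 13.52
eef_pos: [577.1, -146.4, 190.2]
ee_rot: [0.003, 0.62, 0.785, 0.001]
force: [0.4, -0.2, -0.2]
grip_width: 0.851
grip_force: 0.0
t 13.53 pos [ 577.1 -146.4  190.2] a 1.805 dtool x,y,z mm 100.0 -4.0 40.2 q6 -0.68 F [ 0.4 -0.2 -0.2] tz [ 0.016  0.056 -0.048] gw 0.851 0.0
top wheel 0.74 [551.  -53.8] [0.7 0.9] 14
[253 180  10  21 107] [257.65420561 190.37383178]
... ... ... 189 180 ... ... ... ... ...
178 197 ... 219 213 ... ... ... ... ...
197 220 ... ... 218 197 ... ... ... ...
171 218 ... ... 219 204 ... ... ... ...
138 206 ... ... 219 213 ... ... ... ...
125 196 220 ... ... 218 196 ... ... ...
119 169 218 ... ... 218 201 ... ... ...
... 136 204 220 ... 219 207 ... ... ...
... 124 192 219 219 219 216 177 ... ...
... 111 164 218 219 219 218 200 ... ...
... ... 133 203 219 219 219 207 ... ...
... ... 123 190 219 219 219 215 178 ...
... ... ... 161 218 219 219 218 201 ...
... ... ... 132 203 219 219 219 208 ...
... ... ... 122 187 219 219 21
[... 661 characters left out ...]
 184 194 196 182 150
110 124 125 124 122 120 123 126 128 129 133 138 148 157 163 151 124
... 124 122 125 121 124 122 121 121 122 121 124 123 126 128 123 109
... 124 124 124 124 123 122 124 123 122 123 124 123 122 124 120 109
... 122 124 123 123 123 124 123 123 123 124 123 124 123 125 121 108
... 124 123 124 123 123 123 122 123 124 122 123 122 124 122 121 116
... 125 123 124 124 122 123 124 122 122 123 124 123 122 123 121 115
... 131 121 122 122 124 127 124 124 125 123 123 123 123 124 119 113
... ... 104 101 109 119 121 122 123 122 122 125 124 125 123 120 118
... ... ... ... ... ... 100  97 104 111 119 123 125 123 122 123 ...
... ... ... ... ... ... ... ... ... ...  91  98  98 102 109 114 ...
```

View pics/seated.png

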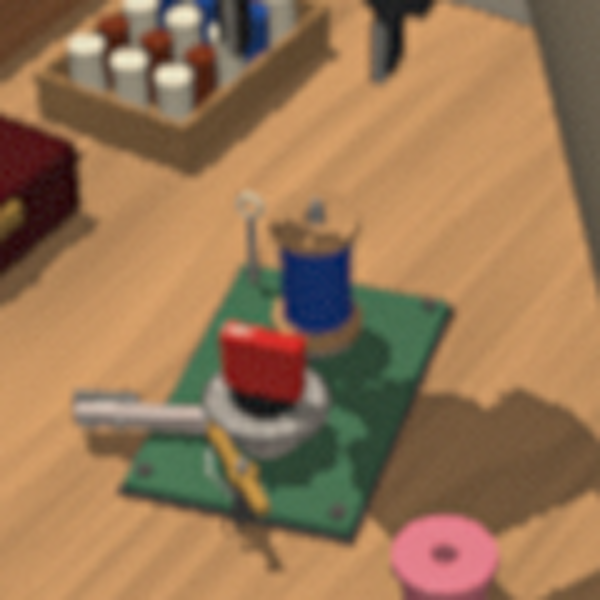

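The picture shows the spool fully down: its lower flange is on the seat at (318,335) and the pin tip stands out at the top (317,212). The knob bar is at (262,365). Now the knob centre.

Run:
```python
from h import *
c=snap('top'); s=snap('side')
print(at_z(c,257.5,188.7,84), at_z(c,257.5-2.4,188.7-7,84)-at_z(c,257.5+2.4,188.7+7,84))
# side: top face spans corners ~ (224,175.5)...(241,178): centre
print(at_z(s,232.2,176.9,84))
to(551,-52,150)
```

```text
[551.78568124 -55.18528536  84.        ] [35.34340946  9.2942243   0.        ]
[547.29147733 -53.22799392  84.        ]
t 13.78 pos [ 575.5 -145.7  185.3] a 1.805 dtool x,y,z mm 96.8 -2.1 35.3 q6 -0.68 F [-0.3 -0.6  0.3] tz [-0.023  0.047 -0.029] gw 0.849 0.0
```

```bash
python3 -m pendant '0.048 -0.001 0 0;0.047 -0.001 0 0;0 0 0.01 -0.177;0 0 0.01 -0.177;0 0 0.01 -0.177;0 0 0.01 -0.177;0 0 0 -0.177;0 0 0 -0.177;0 0 0 -0.177;0 0 0 -0.177' 0.55; python3 -m pendant '0 0 0 -0.177;0 0 0 0;0 0 0 0'
python3 - <<'E'
from h import *
to(551,-53.5,53)
E
```

```text
time_s: 15.02
eef_pos: [551.6, -53.8, 145.5]
ee_rot: [-0.001, -0.042, 0.999, 0.0]
force: [-0.7, -0.3, -1.4]
grip_width: 0.551
grip_force: 0.0
time_s: 15.4
eef_pos: [551.8, -53.9, 145.9]
ee_rot: [-0.0, -0.126, 0.992, 0.0]
force: [0.3, 0.3, -0.2]
grip_width: 0.551
grip_force: 0.0
t 15.4 pos [551.8 -53.9 145.9] a -2.889 dtool x,y,z mm 0.7 0.6 92.9 q6 -2.13 F [ 0.3  0.3 -0.2] tz [-0.019 -0.006 -0.026] gw 0.551 0.0
```

```bash
python3 -m pendant '0 0 0.04 0;0 0 0.03 0;0 0 0.015 0;0 0 0.007 0;0 0 0 0'; python3 -m pendant '0 0 0 0;0 0 0 0;0 0 0 0;0 0 0 0;0 0 0 0;0 0 0 0' 0 25
python3 - <<'E'
from h import *
to(551,-53.5,53)
E
```

```text
time_s: 16.02
eef_pos: [552.2, -54.0, 54.7]
ee_rot: [0.0, -0.127, 0.992, -0.0]
force: [-0.0, -0.4, 1.1]
grip_width: 0.552
grip_force: 0.0
time_s: 16.77
eef_pos: [552.8, -55.5, 55.3]
ee_rot: [0.001, -0.128, 0.992, -0.001]
force: [0.4, -8.7, 2.1]
grip_width: 0.159
grip_force: 31.9
t 16.77 pos [552.8 -55.5  55.3] a -2.886 dtool x,y,z mm 1.2 2.4 2.3 q6 -2.14 F [ 0.4 -8.7  2.1] tz [-0.967 -0.037  0.101] gw 0.159 31.9
```

Gripped at 13.5 mm, which fits the 14 mm bar. The side force shows the knob axis about 1.6 mm further toward -y. I'll shift the command to take it up, then wind in quarter teeth while reading the torque.

```bash
cat > l.py <<'E'
from rig import ctrl
import numpy as np
def L():
    s=ctrl.sense();w,x,y,z=s['ee_rot'];a=2*np.arctan2(y,x);th=(-2.886-a+np.pi)%(2*np.pi)-np.pi
    if th<-1: th+=2*np.pi
    print(round(s['time_s'],2),'th',round(th,3),'teeth',round(th/.2618,2),'tz',s['wrist_torque'].round(3),'F',s['force'].round(1),'p',s['eef_pos'].round(1),'gw',round(s['grip_width'],3))
L()
E
python3 -m pendant '0 -0.0016 0 0;0 0 0 0;0 0 0 0' >/dev/null; python3 l.py
python3 -m pendant '0 0 0 0.065;0 0 0 0' >/dev/null; python3 l.py
python3 -m pendant '0 0 0 0.065;0 0 0 0' >/dev/null; python3 l.py
python3 -m pendant '0 0 0 0.065;0 0 0 0' >/dev/null; python3 l.py
```

```text
17.15 th -0.0 teeth -0.0 tz [0.137 0.184 0.071] F [-0.8 -1.2  5.1] p [552.8 -55.6  55.3] gw 0.158
17.4 th 0.065 teeth 0.25 tz [-0.     0.2    0.002] F [-1.2 -1.5  5.2] p [552.8 -55.8  55.3] gw 0.16
17.65 th 0.13 teeth 0.5 tz [-0.057  0.185 -0.011] F [-0.9 -2.3  5.1] p [552.9 -55.9  55.3] gw 0.156
17.9 th 0.195 teeth 0.74 tz [-0.26   0.099  0.026] F [-0.6 -3.7  5.2] p [552.9 -56.   55.3] gw 0.16
```

```bash
python3 -m pendant '0 -0.0007 0 0.045;0 0 0 0' >/dev/null; python3 l.py
python3 -m pendant '0 0 0 0.045;0 0 0 0' >/dev/null; python3 l.py
python3 -m pendant '0 0 0 0.045;0 0 0 0' >/dev/null; python3 l.py
python3 -m pendant '0 0 0 0.045;0 0 0 0' >/dev/null; python3 l.py
python3 -m pendant '0 0 0 0.045;0 0 0 0' >/dev/null; python3 l.py
```

```text
18.15 th 0.24 teeth 0.92 tz [ 0.16   0.187 -0.088] F [-0.6 -0.3  6.2] p [552.9 -56.2  55.3] gw 0.159
18.4 th 0.285 teeth 1.09 tz [ 0.173  0.113 -0.043] F [ 0.  -0.7  6.9] p [552.9 -56.3  55.3] gw 0.161
18.65 th 0.33 teeth 1.26 tz [ 0.081  0.134 -0.036] F [-1.5 -0.5  5.5] p [552.9 -56.3  55.3] gw 0.158
18.9 th 0.375 teeth 1.43 tz [ 0.021  0.11  -0.015] F [-1.3 -2.2  6.3] p [552.9 -56.4  55.3] gw 0.155
19.15 th 0.42 teeth 1.6 tz [-0.122  0.135  0.011] F [-0.7 -2.4  5.6] p [552.9 -56.5  55.3] gw 0.163
```

```bash
python3 -m pendant '0 -0.0004 0 0.045;0 0 0 0' >/dev/null; python3 l.py
python3 -m pendant '0 0 0 0.045;0 0 0 0' >/dev/null; python3 l.py
python3 -m pendant '0 0 0 0.045;0 0 0 0' >/dev/null; python3 l.py
python3 -m pendant '0 0 0 0.045;0 0 0 0' >/dev/null; python3 l.py
python3 -m pendant '0 0 0 0.045;0 0 0 0' >/dev/null; python3 l.py
python3 - <<'E'
from h import *
c=snap('side'); cv2.imwrite('pics/wind1.png',cv2.resize(c['color'][130:230,190:290],(500,500),interpolation=2)[:,:,::-1])
E
```

```text
19.4 th 0.465 teeth 1.78 tz [ 0.17   0.058 -0.061] F [-0.1  0.3  6.4] p [552.9 -56.6  55.3] gw 0.157
19.65 th 0.51 teeth 1.95 tz [ 0.095  0.025 -0.105] F [-0.6 -0.3  6.1] p [552.9 -56.7  55.3] gw 0.157
19.9 th 0.554 teeth 2.12 tz [-0.005  0.104 -0.055] F [-2.1 -1.8  6.3] p [552.9 -56.8  55.3] gw 0.16
20.15 th 0.599 teeth 2.29 tz [-0.082  0.188  0.047] F [-1.7 -2.2  5.2] p [552.8 -56.9  55.3] gw 0.155
20.4 th 0.644 teeth 2.46 tz [-0.167  0.103 -0.059] F [-1.3 -2.1  6.5] p [552.8 -56.9  55.3] gw 0.155
```

View pics/wind1.png

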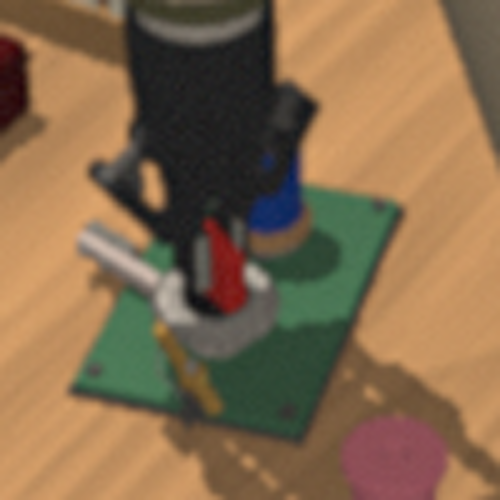

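The picture shows the brake arm tip at crop (85,240), still well short of the spool's lower flange at (280,235). The red bar turns with the fingers, and the fingers are clear of the spool.

```bash
python3 -c "
from h import *
c=snap('side')
k=np.array([552.5,-56]);sp=np.array([575.9,-145.7])
p=at_z(c,207,178,25)[:2];d=p-k;e=sp-k
print(p,np.hypot(*d),np.arctan2(d[1],d[0])-np.arctan2(e[1],e[0]))"
python3 -m pendant '0 -0.0003 0 0.045;0 0 0 0' >/dev/null; python3 l.py
python3 -m pendant '0 0 0 0.045;0 0 0 0' >/dev/null; python3 l.py
python3 -m pendant '0 0 0 0.045;0 0 0 0' >/dev/null; python3 l.py
python3 -m pendant '0 0 0 0.045;0 0 0 0' >/dev/null; python3 l.py
python3 -m pendant '0 0 0 0.045;0 0 0 0' >/dev/null; python3 l.py
```

```text
[645.92240667 -68.19530451] 94.2150281054693 1.1858085373675806
20.75 th 0.689 teeth 2.63 tz [-0.073  0.087 -0.047] F [-1.6 -1.3  5.2] p [552.8 -57.1  55.3] gw 0.159
21.0 th 0.735 teeth 2.81 tz [-0.178  0.134 -0.103] F [-1.6 -1.9  5.3] p [552.7 -57.2  55.3] gw 0.156
21.25 th 0.779 teeth 2.98 tz [-0.079  0.114 -0.075] F [-1.7 -2.   5.5] p [552.7 -57.2  55.3] gw 0.159
21.5 th 0.824 teeth 3.15 tz [-0.261  0.114 -0.021] F [-1.9 -2.6  6.5] p [552.7 -57.3  55.3] gw 0.158
21.75 th 0.869 teeth 3.32 tz [-0.346  0.244 -0.016] F [-1.8 -2.2  5.5] p [552.6 -57.4  55.3] gw 0.157
```

```bash
python3 -m pendant '0 0 0 0.045;0 0 0 0' >/dev/null; python3 l.py
python3 -m pendant '0 0 0 0.045;0 0 0 0' >/dev/null; python3 l.py
python3 -m pendant '0 0 0 0.045;0 0 0 0' >/dev/null; python3 l.py
python3 -m pendant '0 0 0 0.045;0 0 0 0' >/dev/null; python3 l.py
python3 -m pendant '0 0 0 0.045;0 0 0 0' >/dev/null; python3 l.py
```

```text
22.0 th 0.914 teeth 3.49 tz [-0.439  0.255  0.016] F [-1.8 -3.2  6.6] p [552.6 -57.4  55.3] gw 0.157
22.25 th 0.959 teeth 3.66 tz [-0.465  0.324  0.002] F [-3.6 -3.6  5.4] p [552.5 -57.5  55.3] gw 0.155
22.5 th 1.005 teeth 3.84 tz [-0.577  0.42  -0.119] F [-2.8 -4.8  6.1] p [552.5 -57.6  55.3] gw 0.16
22.75 th 1.049 teeth 4.01 tz [-0.681  0.477 -0.048] F [-3.3 -5.9  6.9] p [552.4 -57.6  55.3] gw 0.156
23.0 th 1.094 teeth 4.18 tz [-0.667  0.507  0.012] F [-3.9 -5.1  7. ] p [552.3 -57.7  55.3] gw 0.157
```

```bash
python3 -m pendant '0 0 0 0.045;0 0 0 0' >/dev/null; python3 l.py
python3 -m pendant '0 0 0 0.045;0 0 0 0' >/dev/null; python3 l.py
python3 -m pendant '0 0 0 0.045;0 0 0 0' >/dev/null; python3 l.py
python3 -m pendant '0 0 0 0.045;0 0 0 0' >/dev/null; python3 l.py
```

```text
23.25 th 1.139 teeth 4.35 tz [-0.797  0.547 -0.021] F [-4.  -5.6  7. ] p [552.3 -57.7  55.3] gw 0.155
23.5 th 1.184 teeth 4.52 tz [-0.78   0.604 -0.002] F [-5.2 -5.7  8. ] p [552.2 -57.8  55.3] gw 0.154
23.75 th 1.229 teeth 4.7 tz [-0.906  0.674 -0.01 ] F [-5.4 -5.7  7.7] p [552.2 -57.8  55.3] gw 0.16
24.0 th 1.274 teeth 4.87 tz [-0.967  0.644 -0.071] F [-5.1 -5.9  7.6] p [552.1 -57.9  55.3] gw 0.158
```

```bash
python3 -m pendant '-0.0003 -0.0013 0 0;0 0 0 0' >/dev/null; python3 l.py
python3 -m pendant '0 0 0 0.045;0 0 0 0' >/dev/null; python3 l.py
python3 -m pendant '0 0 0 0.03;0 0 0 0' >/dev/null; python3 l.py
python3 -m pendant '0 0 0 0.03;0 0 0 0' >/dev/null; python3 l.py
python3 -m pendant '0 0 0 0.03;0 0 0 0' >/dev/null; python3 l.py
python3 -m pendant '0 0 0 0.03;0 0 0 0' >/dev/null; python3 l.py
python3 -m pendant '0 0 0 0.03;0 0 0 0' >/dev/null; python3 l.py
```

```text
24.25 th 1.274 teeth 4.87 tz [-0.073 -0.071 -0.077] F [ 0.4 -1.5  6.2] p [552.  -58.   55.3] gw 0.153
24.5 th 1.319 teeth 5.04 tz [-0.194 -0.018 -0.021] F [ 0.  -2.3  6.9] p [551.9 -58.   55.3] gw 0.165
24.75 th 1.349 teeth 5.15 tz [-0.24  -0.005 -0.001] F [-1.3 -2.   7.4] p [551.9 -58.1  55.3] gw 0.158
25.0 th 1.379 teeth 5.27 tz [-0.231  0.085  0.029] F [-1.7 -2.1  7.2] p [551.8 -58.1  55.3] gw 0.158
25.25 th 1.409 teeth 5.38 tz [-0.29   0.096  0.116] F [-1.4 -2.8  7.1] p [551.8 -58.1  55.3] gw 0.16
25.5 th 1.439 teeth 5.5 tz [-0.312  0.144  0.075] F [-1.6 -2.2  7.4] p [551.7 -58.1  55.3] gw 0.156
25.75 th 1.469 teeth 5.61 tz [-0.346  0.18   0.211] F [-2.6 -2.1  7.9] p [551.7 -58.2  55.3] gw 0.158
```

Torque steps from about -0.03 to +0.1–0.2 at θ ≈ 1.40 rad (5.35 teeth), so the pad touched between teeth 5 and 6. The two more clicks are teeth 6 and 7, so I wind to 7·0.262+0.05 ≈ 1.88 rad.

```bash
python3 -m pendant '0 -0.0004 0 0.03;0 0 0 0' >/dev/null; python3 l.py
python3 -m pendant '0 0 0 0.025;0 0 0 0' >/dev/null; python3 l.py
python3 -m pendant '0 0 0 0.025;0 0 0 0' >/dev/null; python3 l.py
python3 -m pendant '0 0 0 0.025;0 0 0 0' >/dev/null; python3 l.py
python3 -m pendant '0 0 0 0.025;0 0 0 0' >/dev/null; python3 l.py
python3 -m pendant '0 0 0 0.03;0 0 0 0' >/dev/null; python3 l.py
python3 - <<'E'
from h import *
c=snap('side'); cv2.imwrite('pics/wind2.png',cv2.resize(c['color'][130:230,190:290],(500,500),interpolation=2)[:,:,::-1])
E
```

```text
26.0 th 1.499 teeth 5.72 tz [-0.24  -0.089  0.131] F [-1.  -2.1  7. ] p [551.6 -58.2  55.3] gw 0.157
26.25 th 1.524 teeth 5.82 tz [-0.266 -0.094  0.218] F [-0.7 -1.7  6.4] p [551.6 -58.2  55.3] gw 0.16
26.5 th 1.549 teeth 5.92 tz [-0.293  0.045  0.152] F [-0.1 -2.   7.1] p [551.5 -58.3  55.3] gw 0.163
26.75 th 1.573 teeth 6.01 tz [-0.299  0.033  0.194] F [-1.3 -2.2  7.7] p [551.5 -58.3  55.3] gw 0.156
27.0 th 1.598 teeth 6.11 tz [-0.355  0.096  0.281] F [-2.4 -2.3  7.1] p [551.4 -58.3  55.3] gw 0.16
27.25 th 1.628 teeth 6.22 tz [-0.359  0.168  0.287] F [-2.  -1.2  6.3] p [551.3 -58.3  55.3] gw 0.161
```

View pics/wind2.png

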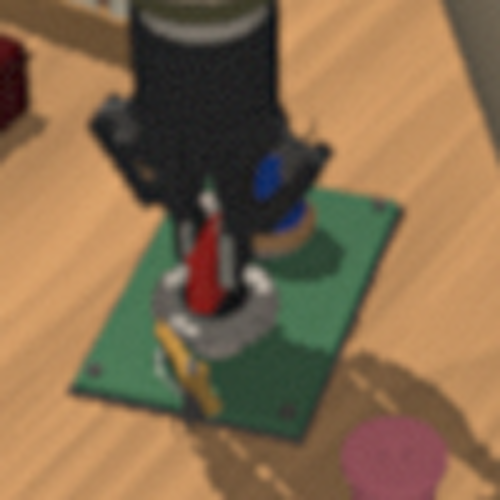

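The bar turns on with the fingers, while gripper and wheel hide the arm. The torque of 0.28 at 6.2 teeth matches a touch near 5.3. On to the 7th tooth plus 0.05 rad.

```bash
python3 -m pendant '0 -0.0003 0 0.045;0 0 0 0' >/dev/null; python3 l.py
python3 -m pendant '0 0 0 0.045;0 0 0 0' >/dev/null; python3 l.py
python3 -m pendant '0 0 0 0.045;0 0 0 0' >/dev/null; python3 l.py
python3 -m pendant '0 0 0 0.03;0 0 0 0' >/dev/null; python3 l.py
python3 -m pendant '0 0 0 0.03;0 0 0 0' >/dev/null; python3 l.py
python3 -m pendant '0 0 0 0.03;0 0 0 0' >/dev/null; python3 l.py
python3 -m pendant '0 0 0 0.033;0 0 0 0' >/dev/null; python3 l.py
```

```text
27.55 th 1.673 teeth 6.39 tz [-0.34  -0.055  0.302] F [-0.7 -1.5  7.2] p [551.3 -58.3  55.3] gw 0.158
27.8 th 1.718 teeth 6.56 tz [-0.388  0.052  0.283] F [-1.5 -2.2  7.4] p [551.2 -58.3  55.3] gw 0.158
28.05 th 1.763 teeth 6.74 tz [-0.322  0.136  0.299] F [-1.6 -1.9  7.3] p [551.1 -58.3  55.3] gw 0.158
28.3 th 1.793 teeth 6.85 tz [-0.349  0.165  0.353] F [-2.3 -1.7  6.8] p [551.  -58.3  55.3] gw 0.156
28.55 th 1.823 teeth 6.96 tz [-0.362  0.237  0.361] F [-1.6 -1.4  7.5] p [551.  -58.3  55.3] gw 0.163
28.8 th 1.853 teeth 7.08 tz [-0.44   0.318  0.456] F [-2.7 -1.9  8. ] p [550.9 -58.3  55.3] gw 0.16
29.05 th 1.886 teeth 7.2 tz [-0.429  0.291  0.428] F [-2.7 -2.2  8.1] p [550.9 -58.4  55.3] gw 0.158
```

```bash
python3 -m pendant '0 0 0 0;0 0 0 0;0 0 0 0;0 0 0 0' 0.5; python3 l.py; python3 -m pendant '0 0 -0.015 0;0 0 -0.03 0;0 0 -0.04 0;0 0 -0.05 0;0 0 -0.05 0;0 0 0 0'
python3 - <<'E'
from h import *
to(500,100,300)
c=snap('side');b=snap('top')
o=np.hstack([cv2.resize(c['color'][130:230,190:290],(400,400),interpolation=2),cv2.resize(b['color'][140:240,220:320],(400,400),interpolation=2)])
cv2.imwrite('pics/rel.png',o[:,:,::-1])
E
```

```text
time_s: 29.55
eef_pos: [550.5, -57.9, 54.2]
ee_rot: [-0.0, 0.728, 0.685, -0.0]
force: [0.4, 1.2, -0.1]
grip_width: 0.498
grip_force: 0.0
29.55 th 1.887 teeth 7.21 tz [ 0.056  0.048 -0.03 ] F [ 0.4  1.2 -0.1] p [550.5 -57.9  54.2] gw 0.498
time_s: 30.3
eef_pos: [551.8, -58.3, 244.2]
ee_rot: [0.004, 0.728, 0.685, 0.002]
force: [-0.2, 0.1, -0.7]
grip_width: 0.498
grip_force: 0.0
t 30.3 pos [551.8 -58.3 244.2] a 1.51 dtool x,y,z mm 154.9 -61.4 -55.8 q6 -0.26 F [-0.2  0.1 -0.7] tz [ 0.003 -0.007  0.014] gw 0.498 0.0
```

```bash
python3 -m pendant '-0.05 0 0 0;-0.05 0 0 0;-0.05 0 0 0;-0.05 0 0 0;-0.05 0 0 0;-0.05 0 0 0;0 0 0 0'
python3 - <<'E'
from h import *
c=snap('side');b=snap('top')
o=np.hstack([cv2.resize(c['color'][130:230,190:290],(400,400),interpolation=2),cv2.resize(b['color'][140:240,220:320],(400,400),interpolation=2)])
cv2.imwrite('pics/rel.png',o[:,:,::-1])
E
```

```text
time_s: 31.28
eef_pos: [530.9, -360.1, 237.0]
ee_rot: [-0.002, 0.73, 0.684, -0.0]
force: [0.3, 1.0, -1.0]
grip_width: 0.499
grip_force: 0.0
```

View pics/rel.png

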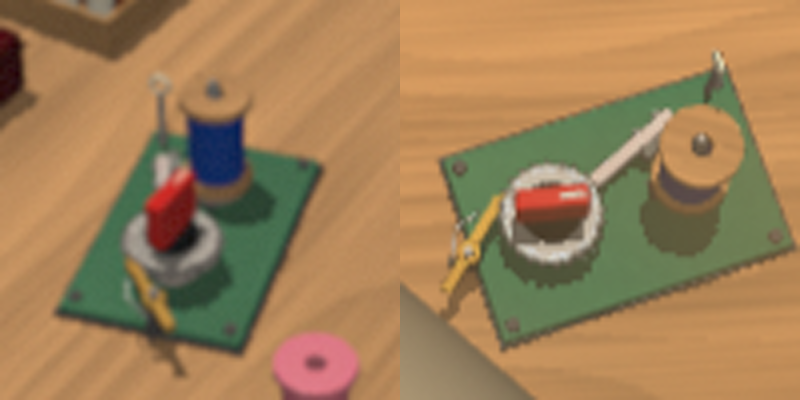

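The brake pad at top crop (660,125) bears on the spool's lower flange. The bar lies at θ ≈ 1.82 rad, which is held on tooth 7 (expected 1.80). The spool is still fully down with the pin showing, so I'm handing in.

```bash
python3 -c "
from rig import ctrl
print(ctrl.finish_job())"
```

```text
the job is handed in; nothing more can be done
None
```

The job is handed in: the blue spool sits fully down on the spindle, the pad touched at about 5.3 teeth, and I wound two more clicks to tooth 7, where the pawl holds the brake; the robot did not touch the other spools, scissors or shuttle.

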